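Load the soldering turntable and index it to the torch

ROBOT

A 6-joint arm with a two-finger parallel gripper is mounted at the origin on the work surface. World frame = base frame: x ahead of the robot, y to its left, z up, the work surface at z = 0. Lengths are in m, angles in rad, forces in N, time in s.
With the tool pointing down it reaches from about 0.325 to 0.925 m from the base axis. Payload 3.1 kg.
Tool frame: the origin (TCP) lies at the very end of the fingers, on their centre line; the grasp point (between the pads) lies 19 mm behind it; z points along the fingers, y is the line along which they close (so a half turn about z gives the same grasp; the last joint's range is limited). The gripper opens to 85 mm and grips with 20 to 120 N. Pads are 22 mm wide; open, the fingers measure 114 mm over their backs; the gripper's body (76 mm by 85 mm) begins 54 mm behind the grasp point. The pads swing forward as they close: fully open they stand 13 mm farther back than shut.
Start: joints at [-1.381, 0.217, 1.613, -0, 1.311, -0.112], TCP at [0.186, -0.597, 0.231] pointing down, gripper open.
Joint ranges: [-2.75, 2.75], [-0.78, 2.1], [0.31, 2.55], [-1.13, 4.27], [0.13, 2.63], [-2.58, 2.58]. Speed limits (rad/s): [2.79, 2.79, 3.14, 3.14, 3.14, 3.14].

INTERFACE

Orientations are given as [roll, pitch, yaw] about the fixed x, y, z axes, in that order (R = Rz(yaw) Ry(pitch) Rx(roll)).
In Python, from plant import robot gives the robot as it stands. The module is installed in compiled form; this text tells all that it offers.
- The arm moves only by the tool drive_tool, never from a script. Its argument "plan" is a list of rows, each an object of numbers: "dx", "dy", "dz": the shift along the tool's x, y, z each as a share of 40 mm, from -1 to 1; "ax", "ay", "az": the turn, a rotation vector about the tool's x, y, z each as a share of 0.1 rad, from -1 to 1; "grip": the opening, from 0 (shut) to 1 (fully open). In form: [{"dx": .., "dy": .., "dz": .., "ax": .., "ay": .., "az": .., "grip": ..}, ...]. A call has 1 to 20 rows; each row shifts and turns the commanded pose from where the row before left it, along the tool's axes as they then stand; what a row does not reach is not made up. A row lasts 1/10 s, in which the tool goes at most 50 mm and 8.59 degrees, less where a joint would pass 70% of its speed; a pose out of reach is approached as far as the arm can. A call with a number of a shift or a turn outside -1 to 1 is refused whole. A call with a gripper value outside its range is refused whole. The fingers move at their own pace and stop on an object; the grip force is fixed at half the most. Time passes only in rows, so rows that do not move let the fingers close. It gives the time, the measured TCP pose, the force, the opening and the grip force at its end, in the units of the state.
- robot.read_state(): the state, without advancing time (a new reading comes with each control period).
- robot.camera(name): name is "scene" or "top" or "wrist"; returns the picture (384x512x3 uint8, blue, green, red); there is no depth.
- robot.camera_params(name): a dict with "fx", "fy", "cx", "cy" (pixels), "k1" (the pictures are not rectified: a ray, as slopes to the right and down, at radius r is drawn at 1 + k1 r^2 times it, then the intrinsics apply), "camera_from_world" (4x4, takes a point from world to camera coordinates). Camera axes: x right, y up, looking along -z (the intrinsics and any distortion apply to the point x, -y, -z); pixel columns grow to the right and rows downward; lengths in m; the calibration is good to about 2 mm. A picture is of the moment at which its call begins: read the wrist's pose just before it. camera_params takes no time and is no camera call; for the wrist camera it gives the pose at the moment of the call.
- robot.sign_off(): hands the job in; it is judged then, once.
The state is a dict: "t": time; "joint_positions": joint angles; "qvel": joint speeds; "joint_torque": joint torques, N m; "eef_pos": TCP position; "tcp_rot": TCP orientation; "force": force on the tool from outside, world axes, zero at the start; "wrist_torque": the same for the moment, N m; "width": opening from 0.0 (shut) to 1.0 (fully open); "grip_force": force on a finger pad.
Only numpy, scipy, OpenCV 4.12 (cv2) and the standard library are available. Lean on these libraries where they do the work, as an engineer would, in place of code of your own. Each camera call takes 0.05 s, during which the arm holds its last target. There are 200 camera calls.

TASK

Take the round silver box out of the blue basket and set it down upright, without dropping it, in the empty square tray on the turntable. Then turn the turntable until it clicks into its stop with the loaded tray in front of the turntable's torch, and last slide the black-knobbed bolt fully home towards the turntable to lock it. Leave the other two boxes in the basket and everything else on the table where it is.

Things in the scene. Friction and masses are not known exactly. Their poses are not given: they have to be found in the camera images.
- round_box: the workpiece: closed round silver (plain metal) box, 40 mm in diameter, 38 mm high, 60 to 130 g, standing loose in the basket; origin at the centre of its underside, z up its axis
- square_box: bystander: closed square silver box, 36 x 36 mm, 34 mm high, in the basket; origin at the centre of its underside
- oblong_box: bystander: closed oblong silver box, 66 mm (its x) x 30 mm (its y), 28 mm high, in the basket; origin at the centre of its underside. The three boxes stand in a row along the basket's y, some 80 mm apart, in any order
- basket_floor (a point): blue open basket, fixed to the table, outer size 180 mm (its x) x 280 mm (its y, the long side), walls 5 mm thick, rim 50 mm above the table; this point is the centre of its inner floor, 5 mm above the table; axes are the basket's
- pivot (a point): indexing turntable, fixed to the table: an aluminium disc 260 mm in diameter that turns on a round base; this point is the disc's axis at the height of the disc's top face, 57 mm above the table; the axes are those of the fixed base: z up, -y towards the torch, +y towards the bolt
- disc (a joint): angle of the disc, rad, growing anticlockwise seen from above, end stops at -2.2 and 0.45. 0 is the working stop: the tray is in front of the torch and a spring plunger clicks in and holds it; another such click lies on the way at -0.8. About 6 N on the post overcomes a click, about 1.5 N turns the disc elsewhere; it stays where it is left. Starts between -2.0 and -1.2
- post (a point): upright steel post on the disc to turn it by, 16 mm in diameter, 50 mm high, 105 mm from the disc's axis; this point is the centre of its top, 107 mm above the table. Seen from above it lies 90 degrees clockwise from the tray; at the working stop it lies in the direction of -x of the base
- tray (a point): shallow square terracotta tray on the disc, 64 x 64 mm outside, 54 x 54 mm inside, rim 5 mm above its floor, centred 72 mm from the disc's axis; this point is the centre of its floor, 61 mm above the table; axes turn with the disc
- nozzle (a point): tip of the steel nozzle of the torch that is clamped to the turntable's base; it hangs over the disc's edge 132 mm from the disc's axis in the direction of -y of the base, 121 mm above the table; the torch behind it is 155 mm tall, 205 mm from the axis. Fixed
- bolt (a joint): travel of the locking bolt, m: 0 to 0.004 at the start (drawn back), 0.024 fully home. It slides horizontally along -y of the base, radially towards the disc's axis, with about 2 N of friction, and enters only when the disc stands at the working stop
- bolt_knob (a point): black upright knob on the bolt, 16 mm in diameter, 50 mm high; this point is the centre of its top, 95 mm above the table, 170 mm from the disc's axis in the direction of +y of the base when drawn back (146 mm when home); the bolt and its guide under it reach up to 45 mm above the table
- spare_torch: bystander: black hand torch standing on a 75 mm square foot, 190 mm tall; origin under its foot
- bottle: bystander: yellow plastic bottle, 52 mm in diameter, 100 mm tall; origin under its foot
- lighter: bystander: red lighter lying flat, 77 x 24 mm, 11 mm high; origin on its underside
- solder_block: bystander: brown soldering block lying flat, 130 x 90 mm, 22 mm high; origin at the centre of its underside
- findings_tin: bystander: flat round tin, 60 mm in diameter, 22 mm high; origin at the centre of its underside
- bangle: bystander: brass bangle lying flat, 68 mm outside, 12 mm high; origin at the centre of its underside
- pliers: bystander: small black-handled pliers lying flat, 115 mm long, 12 mm high; origin near the middle, on the underside
Things that resemble listed ones, but are neither listed nor needed, are in the scene too. What is shaped like the round_box but red is not meant.

How it is judged:
By the outcome, as a careful person would: the job done as asked, in the order asked, and still so for the second after the job is handed in, with the robot touching nothing.
It also fails if it takes over 67 s, if anything falls off the work surface, if the arm or the gripper's body presses on something with over 40 N, if the wrist force passes 120 N, or if a joint passes its speed limit or range.

## Working session

There is one attempt and no reset: what is moved stays moved. The work goes in short steps, Python scripts to look and compute and a tool call to move; the robot and the scene stay as the last step left them, time stands still between calls to the robot, and variables do not carry over. Pictures are saved under pics/ and viewed, at most 10 in all, crops included, and the job is handed in when it is done.

Besides the shell and the picture viewer there is one more tool, called after "Emit:" by a JSON object that holds its "op" and its "data", one argument or row to a line. drive_tool: Moves the arm, as the interface text tells. Shift numbers are shares of 40 mm and turn numbers shares of 0.1 rad, none past 1 either way. Its arguments: {"type":"object","properties":{"plan":{"type":"array"}},"required":["plan"]}

```bash
mkdir -p pics; cat > h.py <<'E'
import numpy as np, cv2
from plant import robot
def ray(P,u,v):
    d=np.array([(u-P['cx'])/P['fx'],(v-P['cy'])/P['fy']]);s=d.copy()
    for _ in range(20): s=d/(1+P['k1']*(s@s))
    M=np.array(P['camera_from_world']);R=M[:3,:3];o=-R.T@M[:3,3]
    return o,R.T@np.array([s[0],-s[1],-1])
def onz(P,u,v,z):
    o,d=ray(P,u,v);return o+d*(z-o[2])/d[2]
def proj(P,p):
    M=np.array(P['camera_from_world']);c=M[:3,:3]@np.array(p)+M[:3,3]
    s=np.array([c[0],-c[1]])/-c[2];s=s*(1+P['k1']*(s@s))
    return s[0]*P['fx']+P['cx'],s[1]*P['fy']+P['cy']
E
python3 - <<'E'
from h import *
for n in('top','scene'):
    im=robot.camera(n);cv2.imwrite(f'pics/{n}0.png',im);P=robot.camera_params(n)
    cv2.imwrite(f'pics/{n}0b.png',cv2.resize(im,(800,600),interpolation=cv2.INTER_CUBIC))
    print(n,P['fx'],P['k1'],ray(P,256,192))
print(robot.read_state())
E
```

```text
top 496.61794012289243 -0.07244320196775003 (array([0.20530942, 0.12998975, 1.56092881]), array([ 0.22399089,  0.00736023, -0.97459983]))
scene 356.5908943779128 -0.0867530796415521 (array([1.24651118, 0.37367692, 0.69619908]), array([-0.74882202, -0.25991279, -0.60975494]))
{'t': 0.1, 'joint_positions': array([-1.38121726e+00,  2.17722633e-01,  1.61476946e+00,  1.20379640e-05,
        1.31133576e+00, -1.12215203e-01]), 'qvel': array([ 0.0008149 , -0.00165249, -0.00441937, -0.00021193,  0.00019542,
        0.0003442 ]), 'joint_torque': array([-1.33816178e-03, -3.98076868e+01, -3.04969597e+01, -1.57112308e-04,
        4.25544378e-03, -6.27917814e-06]), 'eef_pos': array([ 0.18564601, -0.59601508,  0.23007383]), 'tcp_rot': array([-3.13937282e+00, -2.61851915e-04,  3.01790877e-01]), 'force': array([-0.1957361 ,  0.4579661 , -0.30069455]), 'wrist_torque': array([-0.01496604, -0.03310114, -0.03222209]), 'grip_force': 0.0, 'width': 1.0033233508064237}
```

View pics/top0b.png

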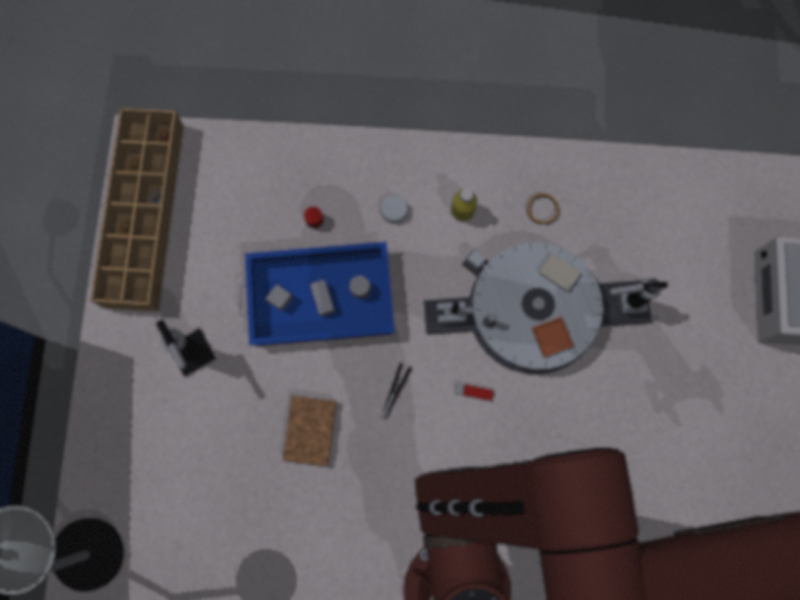

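View pics/scene0b.png

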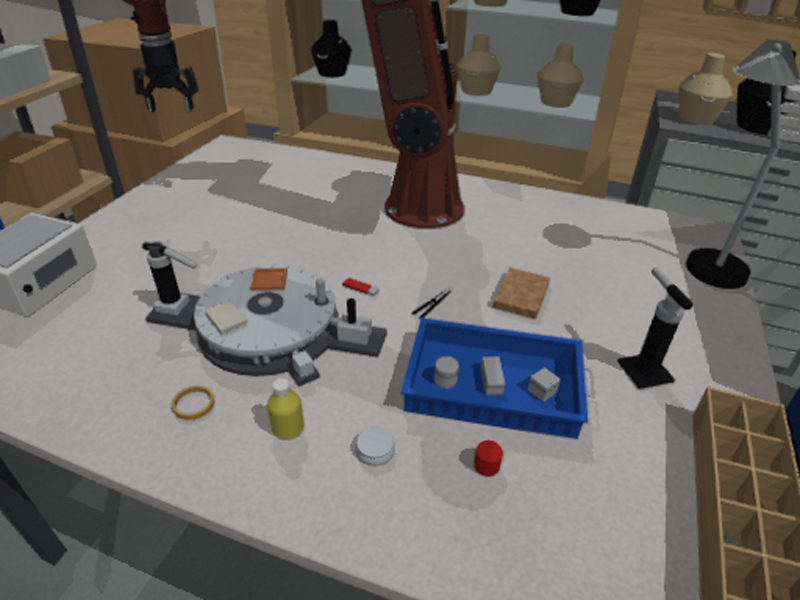

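Top view (800×600 pixels): the basket holds a square box at (280,297), an oblong box at (322,297) and a round box at (360,287). The red round one at (313,217) is outside the basket and is a decoy. The terracotta tray is at (553,337) and the cream pad at (560,272) is not it. The post is at (490,321), the pivot at (539,303), the torch on the right at (640,295) and the bolt on the left at (455,310).

The round silver candidates are the box in the basket at (360,287) and the findings tin at (394,208). The one in the basket fits, and I'll confirm it in an enlarged crop.

```bash
python3 - <<'E'
from h import *
im=cv2.imread('pics/top0.png');P=robot.camera_params('top')
a=cv2.resize(im[145:230,150:255],(741,600),interpolation=cv2.INTER_CUBIC)
b=cv2.resize(im[145:245,265:425],(800,500),interpolation=cv2.INTER_CUBIC)
cv2.imwrite('pics/c1.png',a);cv2.imwrite('pics/c2.png',b)
hsv=cv2.cvtColor(im,cv2.COLOR_BGR2HSV)
# basket
m=cv2.inRange(hsv,(105,120,40),(130,255,255));m[:, :140]=0
n,l,s,c=cv2.connectedComponentsWithStats(m);i=1+s[1:,4].argmax();print('basket',s[i],c[i])
pts=np.argwhere(l==i)[:,::-1].astype(np.float32);r=cv2.minAreaRect(pts);print(r)
bm=cv2.boxPoints(r);print([onz(P,*q,.05).round(4) for q in bm])
# silver in basket
hull=np.zeros_like(m);cv2.fillConvexPoly(hull,cv2.convexHull(pts.astype(int)),255)
sm=cv2.bitwise_and(hull,cv2.inRange(hsv,(0,0,60),(180,90,255)))
sm=cv2.morphologyEx(sm,cv2.MORPH_OPEN,np.ones((3,3)))
n,l,s,c=cv2.connectedComponentsWithStats(sm)
for i in range(1,n):
    if s[i,4]>30:print('box',s[i],c[i],onz(P,*c[i],.035).round(4))
m=cv2.inRange(hsv,(3,120,90),(14,255,255))
n,l,s,c=cv2.connectedComponentsWithStats(m)
for i in range(1,n):
    if s[i,4]>100:print('terr',s[i],c[i],onz(P,*c[i],.064).round(4))
E
```

```text
basket [ 157  155   95   66 4755] [203.75478444 187.79642482]
((203.60691833496094, 187.7827606201172), (58.63010787963867, 92.0974349975586), 85.2363510131836)
[array([0.6289, 0.4659, 0.05  ]), array([0.672 , 0.1771, 0.05  ]), array([0.4847, 0.1499, 0.05  ]), array([0.4431, 0.4312, 0.05  ])]
box [224 177  13  13 137] [229.83941606 182.91970803] [0.5803 0.2259 0.035 ]
box [199 180  15  22 218] [205.88073394 190.17889908] [0.5521 0.2997 0.035 ]
box [171 183  15  15 156] [178.08974359 189.97435897] [0.5473 0.3875 0.035 ]
terr [342 205  24  22 337] [353.30860534 215.42136499] [ 0.4942 -0.1617  0.064 ]
```

View pics/c1.png

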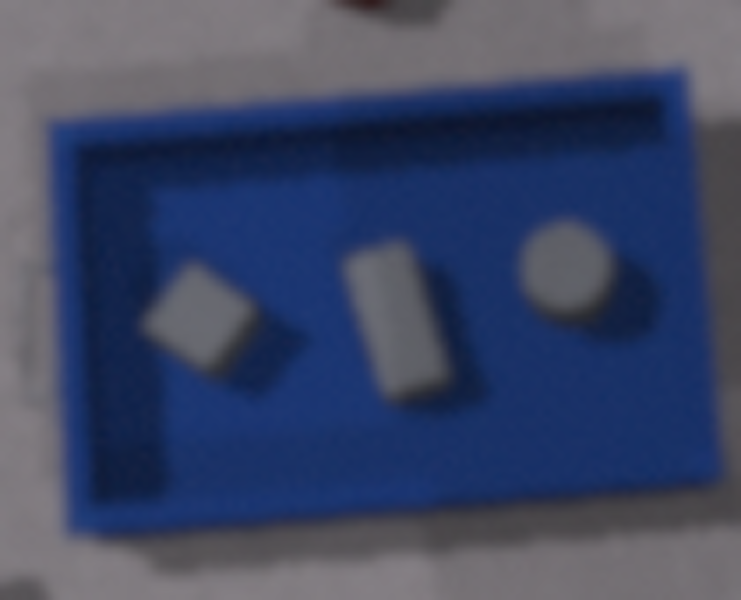

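View pics/c2.png

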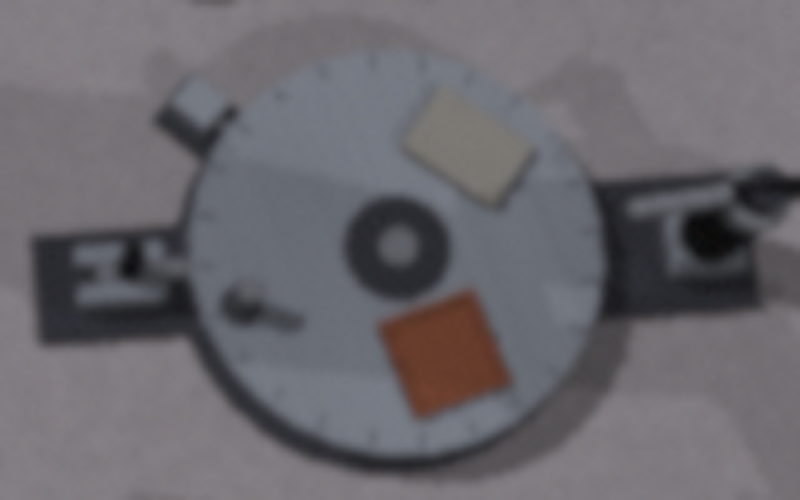

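```bash
python3 - <<'E'
from h import *
P=robot.camera_params('top');S=robot.camera_params('scene')
c2=lambda u,v,z:onz(P,265+(u+.5)/5-.5,145+(v+.5)/5-.5,z)
piv=c2(398,246,.058);tray=np.array([.4942,-.1617])
# disc rim extreme pts: left/right/top/bottom
print('piv',piv,'rimLR',c2(190,245,.057),c2(607,245,.057),'TB',c2(398,47,.057),c2(398,458,.057))
print('tray d',np.linalg.norm(tray-piv[:2]),np.arctan2(*(tray-piv[:2])[::-1]))
post=c2(242,300,.107);print('post',post,np.linalg.norm((post-piv)[:2]),np.arctan2(*(post-piv)[[1,0]]))
kn=c2(130,262,.095);print('knob',kn,np.linalg.norm((kn-piv)[:2]),np.arctan2(*(kn-piv)[[1,0]]))
# scene estimates (800x600 px)
sc=lambda u,v,z:onz(S,(u+.5)*.64-.5,(v+.5)*.64-.5,z)
print('scene piv',sc(265,303,.058),'post',sc(320,282,.107),'knob',sc(352,302,.095),'box',sc(447,363,.043),'tray',sc(269,280,.061))
c1=lambda u,v,z:onz(P,150+(u+.5)*105/741-.5,145+(v+.5)*85/600-.5,z)
print('box',c1(567,264,.043))
print('rim corners',[c1(u,v,.05).round(4) for u,v in((52,122),(687,72),(722,480),(72,532))])
E
```

```text
piv [ 0.56204006 -0.13307993  0.058     ] rimLR [ 0.55485071 -0.00355883  0.057     ] [ 0.57109245 -0.26454993  0.057     ] TB [ 0.69185402 -0.13053478  0.057     ] [ 0.42924884 -0.13632799  0.057     ]
tray d 0.07363003940625028 -2.7423713222315973
post [ 0.51143699 -0.03160389  0.107     ] 0.11339337367612339 2.0333794621038237
knob [0.53322631 0.03567638 0.095     ] 0.17119849138933682 1.739907342636036
scene piv [ 0.56235651 -0.13009627  0.058     ] post [ 0.5249359 -0.0309971  0.107    ] knob [0.54382783 0.04000633 0.095     ] box [0.57847682 0.22779155 0.043     ] tray [ 0.49893912 -0.15852248  0.061     ]
box [0.581438   0.22542869 0.043     ]
rim corners [array([0.631 , 0.4608, 0.05  ]), array([0.6719, 0.1775, 0.05  ]), array([0.4866, 0.1502, 0.05  ]), array([0.4458, 0.4327, 0.05  ])]
```

```bash
cat >> h.py <<'E'
def rows(x,y,z,yaw,n,g,start=None):
    s=robot.read_state();p=np.array(s['eef_pos']) if start is None else np.array(start[:3])
    w=s['tcp_rot'][2] if start is None else start[3]
    D=(np.array([x,y,z])-p)/n;dw=(yaw-w+np.pi)%(2*np.pi)-np.pi;out=[]
    for i in range(n):
        a=w+dw*i/n;c,sn=np.cos(a),np.sin(a)
        out.append('{"dx":%.2f,"dy":%.2f,"dz":%.2f,"az":%.2f,"grip":%g}'%((D[0]*c+D[1]*sn)/.04,(D[0]*sn-D[1]*c)/.04,-D[2]/.04,-dw/n/.1,g))
    print('['+',\n'.join(out)+']')
E
python3 -c "
from h import *
rows(.58,.2265,.2,1.714,24,.8)"
```

```text
[{"dx":0.65,"dy":-0.70,"dz":0.03,"az":-0.59,"grip":0.8},
{"dx":0.69,"dy":-0.66,"dz":0.03,"az":-0.59,"grip":0.8},
{"dx":0.72,"dy":-0.62,"dz":0.03,"az":-0.59,"grip":0.8},
{"dx":0.76,"dy":-0.57,"dz":0.03,"az":-0.59,"grip":0.8},
{"dx":0.79,"dy":-0.53,"dz":0.03,"az":-0.59,"grip":0.8},
{"dx":0.82,"dy":-0.48,"dz":0.03,"az":-0.59,"grip":0.8},
{"dx":0.85,"dy":-0.43,"dz":0.03,"az":-0.59,"grip":0.8},
{"dx":0.87,"dy":-0.38,"dz":0.03,"az":-0.59,"grip":0.8},
{"dx":0.89,"dy":-0.33,"dz":0.03,"az":-0.59,"grip":0.8},
{"dx":0.91,"dy":-0.27,"dz":0.03,"az":-0.59,"grip":0.8},
{"dx":0.92,"dy":-0.22,"dz":0.03,"az":-0.59,"grip":0.8},
{"dx":0.94,"dy":-0.17,"dz":0.03,"az":-0.59,"grip":0.8},
{"dx":0.94,"dy":-0.11,"dz":0.03,"az":-0.59,"grip":0.8},
{"dx":0.95,"dy":-0.05,"dz":0.03,"az":-0.59,"grip":0.8},
{"dx":0.95,"dy":0.00,"dz":0.03,"az":-0.59,"grip":0.8},
{"dx":0.95,"dy":0.06,"dz":0.03,"az":-0.59,"grip":0.8},
{"dx":0.94,"dy":0.11,"dz":0.03,"az":-0.59,"grip":0.8},
{"dx":0.94,"dy":0.17,"dz":0.03,"az":-0.59,"grip":0.8},
{"dx":0.92,"dy":0.22,"dz":0.03,"az":-0.59,"grip":0.8},
{"dx":0.91,"dy":0.28,"dz":0.03,"az":-0.59,"grip":0.8},
{"dx":0.89,"dy":0.33,"dz":0.03,"az":-0.59,"grip":0.8},
{"dx":0.87,"dy":0.38,"dz":0.03,"az":-0.59,"grip":0.8},
{"dx":0.85,"dy":0.43,"dz":0.03,"az":-0.59,"grip":0.8},
{"dx":0.82,"dy":0.48,"dz":0.03,"az":-0.59,"grip":0.8}]
```

Emit:
{"op": "drive_tool", "data": {
  "plan": [
    {"dx": 0.65, "dy": -0.7, "dz": 0, "az": -0.59, "grip": 0.8},
    {"dx": 0.69, "dy": -0.66, "dz": 0, "az": -0.59, "grip": 0.8},
    {"dx": 0.72, "dy": -0.62, "dz": 0, "az": -0.59, "grip": 0.8},
    {"dx": 0.76, "dy": -0.57, "dz": 0, "az": -0.59, "grip": 0.8},
    {"dx": 0.79, "dy": -0.53, "dz": 0, "az": -0.59, "grip": 0.8},
    {"dx": 0.82, "dy": -0.48, "dz": 0, "az": -0.59, "grip": 0.8},
    {"dx": 0.85, "dy": -0.43, "dz": 0, "az": -0.59, "grip": 0.8},
    {"dx": 0.87, "dy": -0.38, "dz": 0, "az": -0.59, "grip": 0.8},
    {"dx": 0.89, "dy": -0.33, "dz": 0, "az": -0.59, "grip": 0.8},
    {"dx": 0.91, "dy": -0.27, "dz": 0, "az": -0.59, "grip": 0.8},
    {"dx": 0.92, "dy": -0.22, "dz": 0, "az": -0.59, "grip": 0.8},
    {"dx": 0.94, "dy": -0.17, "dz": 0, "az": -0.59, "grip": 0.8},
    {"dx": 0.94, "dy": -0.11, "dz": 0, "az": -0.59, "grip": 0.8},
    {"dx": 0.95, "dy": -0.05, "dz": 0, "az": -0.59, "grip": 0.8},
    {"dx": 0.95, "dy": 0, "dz": 0, "az": -0.59, "grip": 0.8},
    {"dx": 0.95, "dy": 0.06, "dz": 0, "az": -0.59, "grip": 0.8},
    {"dx": 0.94, "dy": 0.11, "dz": 0, "az": -0.59, "grip": 0.8},
    {"dx": 0.94, "dy": 0.17, "dz": 0, "az": -0.59, "grip": 0.8},
    {"dx": 0.92, "dy": 0.22, "dz": 0, "az": -0.59, "grip": 0.8},
    {"dx": 0.91, "dy": 0.28, "dz": 0, "az": -0.59, "grip": 0.8}
  ]
}}

```text
schema error: expected keys dx, dy, dz, ax, ay, az, grip
```

Emit:
{"op": "drive_tool", "data": {
  "plan": [
    {"dx": 0.89, "dy": 0.33, "dz": 0.2, "az": -0.59, "grip": 0.8},
    {"dx": 0.87, "dy": 0.38, "dz": 0.2, "az": -0.59, "grip": 0.8},
    {"dx": 0.85, "dy": 0.43, "dz": 0.2, "az": -0.59, "grip": 0.8},
    {"dx": 0.82, "dy": 0.48, "dz": 0.2, "az": -0.59, "grip": 0.8},
    {"grip": 0.8},
    {"grip": 0.8}
  ]
}}

```text
schema error: expected keys dx, dy, dz, ax, ay, az, grip
```

```bash
python3 - <<'E'
from h import *
s=robot.read_state();P=robot.camera_params('wrist');im=robot.camera('wrist')
cv2.imwrite('pics/w1.png',im)
print(s['t'],s['eef_pos'],s['tcp_rot'],s['width']);print('cam',ray(P,256,192)[0],'expect',proj(P,(.5805,.2265,.043)))
import json;json.dump({k:(np.array(v).tolist() if not np.isscalar(v) else v) for k,v in P.items()},open('w1.json','w'))
E
```

```text
0.1 [ 0.18564601 -0.59601508  0.23007383] [-3.13937282e+00 -2.61851915e-04  3.01790877e-01] 1.0033233508064237
cam [ 0.25564804 -0.57385766  0.37292697] expect (np.float64(1717.3300880013928), np.float64(1553.5632246772566))
```

View pics/w1.png

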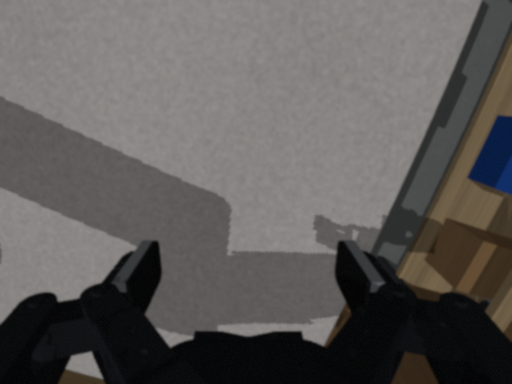

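The plan was refused because every row needs all seven keys, so the arm hasn't moved. The wrist picture shows only the bare table, with the fingertips at about (150,250) and (345,250). I'll send it again with full rows.

Emit:
{"op": "drive_tool", "data": {
  "plan": [
    {"dx": 0.65, "dy": -0.7, "dz": 0, "ax": 0, "ay": 0, "az": -0.59, "grip": 0.8},
    {"dx": 0.69, "dy": -0.66, "dz": 0, "ax": 0, "ay": 0, "az": -0.59, "grip": 0.8},
    {"dx": 0.72, "dy": -0.62, "dz": 0, "ax": 0, "ay": 0, "az": -0.59, "grip": 0.8},
    {"dx": 0.76, "dy": -0.57, "dz": 0, "ax": 0, "ay": 0, "az": -0.59, "grip": 0.8},
    {"dx": 0.79, "dy": -0.53, "dz": 0, "ax": 0, "ay": 0, "az": -0.59, "grip": 0.8},
    {"dx": 0.82, "dy": -0.48, "dz": 0, "ax": 0, "ay": 0, "az": -0.59, "grip": 0.8},
    {"dx": 0.85, "dy": -0.43, "dz": 0, "ax": 0, "ay": 0, "az": -0.59, "grip": 0.8},
    {"dx": 0.87, "dy": -0.38, "dz": 0, "ax": 0, "ay": 0, "az": -0.59, "grip": 0.8},
    {"dx": 0.89, "dy": -0.33, "dz": 0, "ax": 0, "ay": 0, "az": -0.59, "grip": 0.8},
    {"dx": 0.91, "dy": -0.27, "dz": 0, "ax": 0, "ay": 0, "az": -0.59, "grip": 0.8},
    {"dx": 0.92, "dy": -0.22, "dz": 0, "ax": 0, "ay": 0, "az": -0.59, "grip": 0.8},
    {"dx": 0.94, "dy": -0.17, "dz": 0, "ax": 0, "ay": 0, "az": -0.59, "grip": 0.8},
    {"dx": 0.94, "dy": -0.11, "dz": 0, "ax": 0, "ay": 0, "az": -0.59, "grip": 0.8},
    {"dx": 0.95, "dy": -0.05, "dz": 0, "ax": 0, "ay": 0, "az": -0.59, "grip": 0.8},
    {"dx": 0.95, "dy": 0, "dz": 0, "ax": 0, "ay": 0, "az": -0.59, "grip": 0.8},
    {"dx": 0.95, "dy": 0.06, "dz": 0, "ax": 0, "ay": 0, "az": -0.59, "grip": 0.8},
    {"dx": 0.94, "dy": 0.11, "dz": 0, "ax": 0, "ay": 0, "az": -0.59, "grip": 0.8},
    {"dx": 0.94, "dy": 0.17, "dz": 0, "ax": 0, "ay": 0, "az": -0.59, "grip": 0.8},
    {"dx": 0.92, "dy": 0.22, "dz": 0, "ax": 0, "ay": 0, "az": -0.59, "grip": 0.8},
    {"dx": 0.91, "dy": 0.28, "dz": 0, "ax": 0, "ay": 0, "az": -0.59, "grip": 0.8}
  ]
}}

```text
t: 2.15
eef_pos: [0.5132, 0.0914, 0.231]
tcp_rot: [-3.141, 0.0, 1.485]
force: [-0.3, 0.2, 0.4]
width: 0.799
grip_force: 0.0
```

Emit:
{"op": "drive_tool", "data": {
  "plan": [
    {"dx": 0.89, "dy": 0.33, "dz": 0.2, "ax": 0, "ay": 0, "az": -0.59, "grip": 0.8},
    {"dx": 0.87, "dy": 0.38, "dz": 0.2, "ax": 0, "ay": 0, "az": -0.59, "grip": 0.8},
    {"dx": 0.85, "dy": 0.43, "dz": 0.2, "ax": 0, "ay": 0, "az": -0.59, "grip": 0.8},
    {"dx": 0.82, "dy": 0.48, "dz": 0.2, "ax": 0, "ay": 0, "az": -0.59, "grip": 0.8},
    {"dx": 0, "dy": 0, "dz": 0, "ax": 0, "ay": 0, "az": 0, "grip": 0.8},
    {"dx": 0, "dy": 0, "dz": 0, "ax": 0, "ay": 0, "az": 0, "grip": 0.8}
  ]
}}

```text
t: 2.75
eef_pos: [0.5774, 0.2276, 0.1981]
tcp_rot: [-3.139, 0.001, 1.719]
force: [0.1, -0.5, -0.5]
width: 0.796
grip_force: 0.0
```

```bash
sed -i 's/"az":%.2f/"ax":0,"ay":0,"az":%.2f/' h.py; python3 - <<'E'
from h import *
s=robot.read_state();P=robot.camera_params('wrist');im=robot.camera('wrist')
cv2.imwrite('pics/w2.png',im)
print(s['t'],s['eef_pos'],s['tcp_rot'],s['width']);print('cam',ray(P,256,192)[0],'expect',proj(P,(.5805,.2265,.043)))
hsv=cv2.cvtColor(im,cv2.COLOR_BGR2HSV)
sm=cv2.morphologyEx(cv2.inRange(hsv,(0,0,70),(180,90,255)),cv2.MORPH_OPEN,np.ones((5,5)))
n,l,st,c=cv2.connectedComponentsWithStats(sm)
for i in range(1,n):
    if st[i,4]>300:print(st[i],c[i],onz(P,*c[i],.043).round(4))
E
```

```text
2.75 [0.57735118 0.22758388 0.19813659] [-3.13924436e+00  7.86012720e-04  1.71896157e+00] 0.7958809133125276
cam [0.5659734 0.3014255 0.3409178] expect (np.float64(251.70484142279457), np.float64(175.04849694446443))
[    0     0   172   344 38240] [ 75.5834205  162.33645397] [0.3987 0.2134 0.043 ]
[219   0  48  25 694] [243.87319885   8.38904899] [0.5505 0.3776 0.043 ]
[  324     0   188   326 48671] [429.69626677 152.27359208] [0.757  0.2774 0.043 ]
[ 203   73   70   44 2140] [237.87149533  94.51728972] [0.5556 0.3027 0.043 ]
[ 233  150   39   43 1314] [251.91856925 171.68949772] [0.5802 0.23   0.043 ]
[  179   233   151   109 11164] [262.18461125 278.69061268] [0.6108 0.1073 0.043 ]
[ 177  286   34   49 1067] [193.75820056 309.9212746 ] [0.5369 0.0518 0.043 ]
[  79  340   51   44 1422] [105.83895921 365.51195499] [ 0.4283 -0.0589  0.043 ]
[369 354  50  30 763] [395.52686763 374.02752294] [ 0.8135 -0.0171  0.043 ]
```

View pics/w2.png

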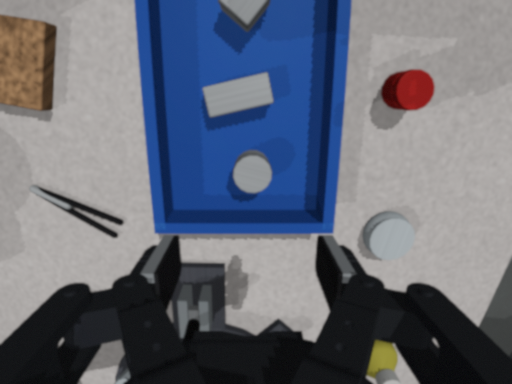

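The round silver box shows at (253,174) in the basket with a circular top. The red one at (408,90) and the flat tin at (388,235) are outside it. That matches the top view, so I'm going down to grasp it.

Emit:
{"op": "drive_tool", "data": {
  "plan": [
    {"dx": 0, "dy": 0.08, "dz": 0.95, "ax": 0, "ay": 0, "az": 0, "grip": 0.8},
    {"dx": 0, "dy": 0, "dz": 0.95, "ax": 0, "ay": 0, "az": 0, "grip": 0.8},
    {"dx": 0, "dy": 0, "dz": 0.95, "ax": 0, "ay": 0, "az": 0, "grip": 0.8},
    {"dx": 0, "dy": 0, "dz": 0.9, "ax": 0, "ay": 0, "az": 0, "grip": 0.8},
    {"dx": 0, "dy": 0, "dz": 0.6, "ax": 0, "ay": 0, "az": 0, "grip": 0.8},
    {"dx": 0, "dy": 0, "dz": 0.3, "ax": 0, "ay": 0, "az": 0, "grip": 0.8},
    {"dx": 0, "dy": 0, "dz": 0, "ax": 0, "ay": 0, "az": 0, "grip": 0.8},
    {"dx": 0, "dy": 0, "dz": 0, "ax": 0, "ay": 0, "az": 0, "grip": 0.3},
    {"dx": 0, "dy": 0, "dz": 0, "ax": 0, "ay": 0, "az": 0, "grip": 0.2},
    {"dx": 0, "dy": 0, "dz": 0, "ax": 0, "ay": 0, "az": 0, "grip": 0.2},
    {"dx": 0, "dy": 0, "dz": 0, "ax": 0, "ay": 0, "az": 0, "grip": 0.2},
    {"dx": 0, "dy": 0, "dz": 0, "ax": 0, "ay": 0, "az": 0, "grip": 0.2}
  ]
}}

```text
t: 4.0
eef_pos: [0.5835, 0.2282, 0.0161]
tcp_rot: [3.137, -0.0, 1.718]
force: [1.0, -0.5, 5.8]
width: 0.449
grip_force: 60.9
```

Emit:
{"op": "drive_tool", "data": {
  "plan": [
    {"dx": 0, "dy": 0, "dz": -0.3, "ax": 0, "ay": 0, "az": 0, "grip": 0.2},
    {"dx": 0, "dy": 0, "dz": -0.7, "ax": 0, "ay": 0, "az": 0, "grip": 0.2},
    {"dx": 0, "dy": 0, "dz": -0.9, "ax": 0, "ay": 0, "az": 0, "grip": 0.2},
    {"dx": 0, "dy": 0, "dz": -0.9, "ax": 0, "ay": 0, "az": 0, "grip": 0.2},
    {"dx": 0, "dy": 0, "dz": -0.9, "ax": 0, "ay": 0, "az": 0, "grip": 0.2},
    {"dx": -0.3, "dy": -0.12, "dz": -0.4, "ax": 0, "ay": 0, "az": 0, "grip": 0.2},
    {"dx": -0.6, "dy": -0.23, "dz": 0, "ax": 0, "ay": 0, "az": 0, "grip": 0.2},
    {"dx": -0.8, "dy": -0.31, "dz": 0, "ax": 0, "ay": 0, "az": 0, "grip": 0.2},
    {"dx": -0.8, "dy": -0.31, "dz": 0, "ax": 0, "ay": 0, "az": 0, "grip": 0.2},
    {"dx": -0.8, "dy": -0.31, "dz": 0, "ax": 0, "ay": 0, "az": 0, "grip": 0.2},
    {"dx": -0.8, "dy": -0.31, "dz": 0, "ax": 0, "ay": 0, "az": 0, "grip": 0.2},
    {"dx": -0.8, "dy": -0.31, "dz": 0, "ax": 0, "ay": 0, "az": 0, "grip": 0.2},
    {"dx": -0.8, "dy": -0.31, "dz": 0, "ax": 0, "ay": 0, "az": 0, "grip": 0.2},
    {"dx": -0.8, "dy": -0.31, "dz": 0, "ax": 0, "ay": 0, "az": 0, "grip": 0.2},
    {"dx": -0.8, "dy": -0.31, "dz": 0, "ax": 0, "ay": 0, "az": 0, "grip": 0.2},
    {"dx": -0.8, "dy": -0.31, "dz": 0, "ax": 0, "ay": 0, "az": 0, "grip": 0.2},
    {"dx": -0.6, "dy": -0.23, "dz": 0, "ax": 0, "ay": 0, "az": 0, "grip": 0.2},
    {"dx": -0.4, "dy": -0.16, "dz": 0, "ax": 0, "ay": 0, "az": 0, "grip": 0.2},
    {"dx": -0.17, "dy": -0.07, "dz": 0, "ax": 0, "ay": 0, "az": 0, "grip": 0.2},
    {"dx": 0, "dy": 0, "dz": 0, "ax": 0, "ay": 0, "az": 0, "grip": 0.2}
  ]
}}

```text
t: 6.0
eef_pos: [0.4926, -0.1606, 0.1775]
tcp_rot: [3.142, -0.0, 1.716]
force: [-0.2, 0.3, -1.5]
width: 0.451
grip_force: 60.4
```

```bash
python3 - <<'E'
from h import *
s=robot.read_state();P=robot.camera_params('wrist');im=robot.camera('wrist')
print(s['t'],s['eef_pos'],s['tcp_rot'],s['width'],s['grip_force'],s['force'])
T=robot.camera_params('top');t=robot.camera('top')
a=im;b=cv2.resize(t[140:260,255:435],(576,384),interpolation=cv2.INTER_CUBIC)
cv2.imwrite('pics/w3.png',cv2.resize(np.hstack([a,b]),(800,282),interpolation=cv2.INTER_AREA))
cv2.imwrite('pics/w3f.png',im);cv2.imwrite('pics/t3.png',t)
hsv=cv2.cvtColor(im,cv2.COLOR_BGR2HSV)
m=cv2.inRange(hsv,(3,100,50),(16,255,255));n,l,st,c=cv2.connectedComponentsWithStats(m)
for i in range(1,n):
    if st[i,4]>200:print('terr',st[i],c[i],onz(P,*c[i],.064).round(4))
print('tray expect',proj(P,(.4955,-.16,.062)))
E
```

```text
6.0 [ 0.49264208 -0.16058901  0.17747605] [ 3.14158865e+00 -2.59019578e-04  1.71632598e+00] 0.45086561100497613 60.35856485366821 [-0.15195538  0.32638105 -1.45853927]
terr [ 208  142   86   73 4337] [252.08300669 179.31173622] [ 0.495  -0.1548  0.064 ]
tray expect (np.float64(251.78809121805259), np.float64(184.33763378616771))
```

View pics/w3.png

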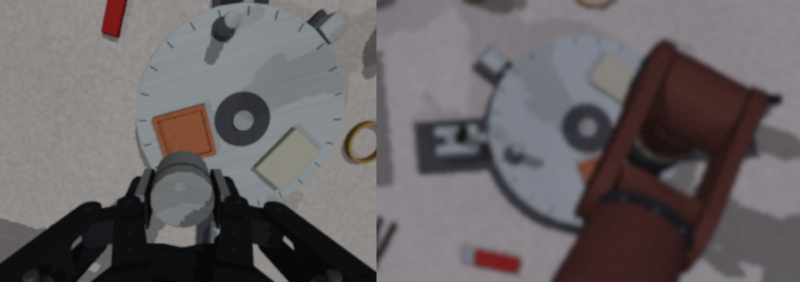

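```bash
python3 - <<'E'
from h import *
P=robot.camera_params('wrist');k=800/1088;f=lambda u,v,z:onz(P,u/k,v/k,z).round(4)
im=cv2.imread('pics/w3f.png');hsv=cv2.cvtColor(im,cv2.COLOR_BGR2HSV)
m=cv2.inRange(hsv,(3,100,50),(16,255,255));c=max(cv2.findContours(m,0,2)[0],key=cv2.contourArea)
a=c[:,0];L=a[a[:,0].argmin()];R=a[a[:,0].argmax()];T=a[a[:,1].argmin()]
print('L,R,T',L,R,T,'center',(onz(P,*L,.066)+onz(P,*R,.066))/2)
piv=f(243,119,.058);print('piv',piv,'post',f(232,18,.107))
# disc circle fit from edge points (montage): left, top-right, etc.
q=np.array([f(*p,.057)[:2] for p in((136,122),(346,98),(228,5),(142,150),(340,140),(160,55))])
s=np.linalg.lstsq(np.c_[2*q,np.ones(len(q))],(q**2).sum(1),rcond=None)[0];print('fit',s[:2],np.sqrt(s[2]+s[:2]@s[:2]))
cv2.imwrite('pics/w3c.png',cv2.resize(im[0:250,170:490],(800,600*250*320//(320*240) if 0 else 625))[:600])
E
```

```text
L,R,T [208 161] [293 209] [273 142] center [ 0.49551652 -0.15878274  0.066     ]
piv [ 0.5623 -0.129   0.058 ] post [ 0.5181 -0.0333  0.107 ]
fit [ 0.56441177 -0.1337328 ] 0.13032385264999982
```

View pics/w3c.png

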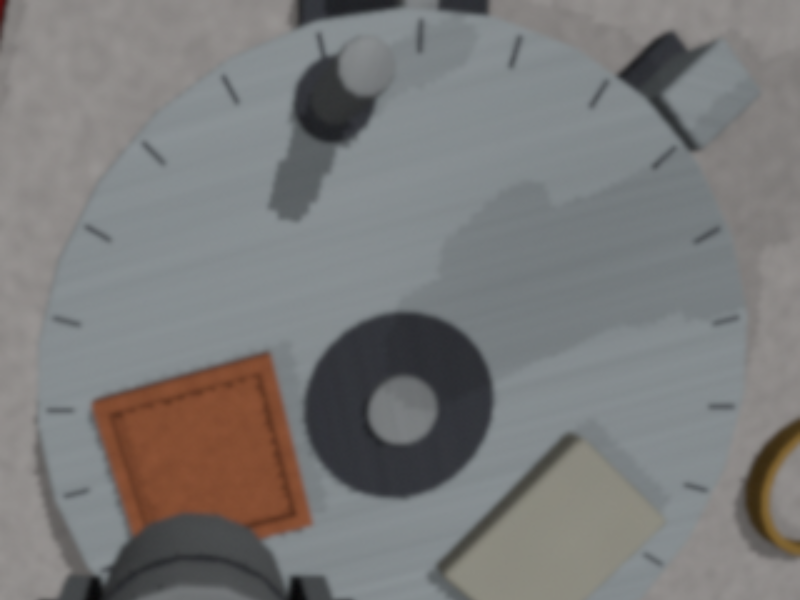

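The box is held upright. Tray corners (207,161), (278,141) and (295,209) put its centre at (251,185), i.e. (0.4955,−0.160). The post top is at (316,27) and the hub at (330,162). Lowering now.

Emit:
{"op": "drive_tool", "data": {
  "plan": [
    {"dx": 0, "dy": 0.07, "dz": 0.4, "ax": 0, "ay": 0, "az": 0, "grip": 0.2},
    {"dx": 0, "dy": 0, "dz": 0.7, "ax": 0, "ay": 0, "az": 0, "grip": 0.2},
    {"dx": 0, "dy": 0, "dz": 0.7, "ax": 0, "ay": 0, "az": 0, "grip": 0.2},
    {"dx": 0, "dy": 0, "dz": 0.4, "ax": 0, "ay": 0, "az": 0, "grip": 0.2},
    {"dx": 0, "dy": 0, "dz": 0.25, "ax": 0, "ay": 0, "az": 0, "grip": 0.2},
    {"dx": 0, "dy": 0, "dz": 0.1, "ax": 0, "ay": 0, "az": 0, "grip": 0.2},
    {"dx": 0, "dy": 0, "dz": 0, "ax": 0, "ay": 0, "az": 0, "grip": 0.2},
    {"dx": 0, "dy": 0, "dz": 0, "ax": 0, "ay": 0, "az": 0, "grip": 0.2}
  ]
}}

```text
t: 6.9
eef_pos: [0.4968, -0.16, 0.0764]
tcp_rot: [3.14, 0.001, 1.718]
force: [1.2, -0.2, -1.0]
width: 0.451
grip_force: 60.4
```

Emit:
{"op": "drive_tool", "data": {
  "plan": [
    {"dx": 0, "dy": 0, "dz": 0.04, "ax": 0, "ay": 0, "az": 0, "grip": 0.2},
    {"dx": 0, "dy": 0, "dz": 0.04, "ax": 0, "ay": 0, "az": 0, "grip": 0.2},
    {"dx": 0, "dy": 0, "dz": 0.02, "ax": 0, "ay": 0, "az": 0, "grip": 0.2},
    {"dx": 0, "dy": 0, "dz": 0, "ax": 0, "ay": 0, "az": 0, "grip": 0.2}
  ]
}}

```text
t: 7.3
eef_pos: [0.4962, -0.16, 0.0721]
tcp_rot: [3.141, 0.0, 1.718]
force: [-0.5, 0.6, 3.9]
width: 0.451
grip_force: 60.8
```

Emit:
{"op": "drive_tool", "data": {
  "plan": [
    {"dx": 0, "dy": 0, "dz": 0, "ax": 0, "ay": 0, "az": 0, "grip": 0.5},
    {"dx": 0, "dy": 0, "dz": 0, "ax": 0, "ay": 0, "az": 0, "grip": 0.6},
    {"dx": 0, "dy": 0, "dz": 0, "ax": 0, "ay": 0, "az": 0, "grip": 0.7},
    {"dx": 0, "dy": 0, "dz": 0, "ax": 0, "ay": 0, "az": 0, "grip": 0.7},
    {"dx": 0, "dy": 0, "dz": -0.2, "ax": 0, "ay": 0, "az": 0, "grip": 0.7},
    {"dx": 0, "dy": 0, "dz": -0.7, "ax": 0, "ay": 0, "az": 0, "grip": 0.7},
    {"dx": 0, "dy": 0, "dz": -0.9, "ax": 0, "ay": 0, "az": 0, "grip": 0.7},
    {"dx": 0, "dy": 0, "dz": -0.7, "ax": 0, "ay": 0, "az": 0, "grip": 0.7},
    {"dx": 0, "dy": 0, "dz": 0, "ax": 0, "ay": 0, "az": 0, "grip": 0.4}
  ]
}}

```text
t: 8.2
eef_pos: [0.4995, -0.1615, 0.1773]
tcp_rot: [3.132, 0.006, 1.718]
force: [-0.3, -0.2, 0.9]
width: 0.546
grip_force: 0.0
```

```bash
python3 - <<'E'
from h import *
rows(.5207,-.0345,.172,1.975,5,.4)
P=robot.camera_params('wrist');cv2.imwrite('pics/w4.png',robot.camera('wrist'))
print('tray corners px',[proj(P,(x,y,.066)) for x,y in((.4955,-.16),(.562,-.131))])
E
```

```text
[{"dx":0.61,"dy":0.20,"dz":0.03,"ax":0,"ay":0,"az":-0.51,"grip":0.4},
{"dx":0.60,"dy":0.23,"dz":0.03,"ax":0,"ay":0,"az":-0.51,"grip":0.4},
{"dx":0.59,"dy":0.26,"dz":0.03,"ax":0,"ay":0,"az":-0.51,"grip":0.4},
{"dx":0.57,"dy":0.29,"dz":0.03,"ax":0,"ay":0,"az":-0.51,"grip":0.4},
{"dx":0.56,"dy":0.32,"dz":0.03,"ax":0,"ay":0,"az":-0.51,"grip":0.4}]
tray corners px [(np.float64(243.1482023171495), np.float64(182.80726969045946)), (np.float64(324.0373033131176), np.float64(161.51270159851055))]
```

View pics/w4.png

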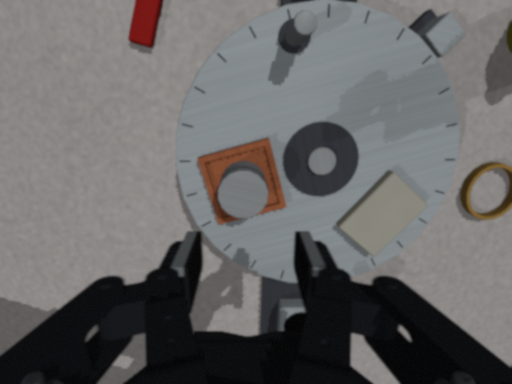

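The box stands upright in the tray at (243,190). Now moving above the post.

Emit:
{"op": "drive_tool", "data": {
  "plan": [
    {"dx": 0.6, "dy": 0.22, "dz": 0, "ax": 0, "ay": 0, "az": -0.51, "grip": 0.4},
    {"dx": 0.6, "dy": 0.25, "dz": 0, "ax": 0, "ay": 0, "az": -0.51, "grip": 0.4},
    {"dx": 0.59, "dy": 0.28, "dz": 0, "ax": 0, "ay": 0, "az": -0.51, "grip": 0.4},
    {"dx": 0.57, "dy": 0.31, "dz": 0, "ax": 0, "ay": 0, "az": -0.51, "grip": 0.4},
    {"dx": 0.56, "dy": 0.34, "dz": 0, "ax": 0, "ay": 0, "az": -0.51, "grip": 0.4},
    {"dx": 0, "dy": 0, "dz": 0, "ax": 0, "ay": 0, "az": 0, "grip": 0.4},
    {"dx": 0, "dy": 0, "dz": 0, "ax": 0, "ay": 0, "az": 0, "grip": 0.4},
    {"dx": 0, "dy": 0, "dz": 0, "ax": 0, "ay": 0, "az": 0, "grip": 0.4}
  ]
}}

```text
t: 9.05
eef_pos: [0.5206, -0.033, 0.1704]
tcp_rot: [-3.14, -0.001, 1.972]
force: [-0.4, -0.9, -0.5]
width: 0.4
grip_force: 0.0
```

```bash
python3 - <<'E'
from h import *
s=robot.read_state();print(s['eef_pos'],s['tcp_rot'],s['width'])
P=robot.camera_params('wrist');im=robot.camera('wrist');cv2.imwrite('pics/w5.png',im)
g=cv2.cvtColor(im,cv2.COLOR_BGR2GRAY)
# black knob: look for very dark blob near the expected spot, and the light post top
for nm,p in (('knob',(.5395,.0376,.095)),('post',(.5207,-.0345,.107)),('hub',(.562,-.131,.058))):
    print(nm,proj(P,p))
hsv=cv2.cvtColor(im,cv2.COLOR_BGR2HSV)
u,v=map(int,proj(P,(.5395,.0376,.095)))
w=hsv[max(0,v-40):v+40,max(0,u-40):u+40,2];m=(w<40).astype(np.uint8)
n,l,st,c=cv2.connectedComponentsWithStats(m)
for i in range(1,n):
    if st[i,4]>60:print('dark',st[i]+[max(0,u-40),max(0,v-40),0,0,0],c[i]+[max(0,u-40),max(0,v-40)])
E
```

```text
[ 0.52057562 -0.03304285  0.17044803] [-3.13996806e+00 -5.34158755e-04  1.97196615e+00] 0.40042582688195766
knob (np.float64(311.56995141493985), np.float64(122.77639040552165))
post (np.float64(248.02366997316886), np.float64(206.32729253147525))
hub (np.float64(248.46305985525396), np.float64(288.3788145621007))
dark [291 114  29  21 449] [304.57683742 123.99331849]
dark [271 144  10  15 121] [274.65289256 150.8677686 ]
```

```bash
python3 - <<'E'
from h import *
P=robot.camera_params('wrist');im=cv2.imread('pics/w5.png');b=cv2.resize(im[100:245,190:360],(800,682),interpolation=cv2.INTER_CUBIC)[:600]
cv2.imwrite('pics/w5c.png',b)
E
```

```text
(no output)
```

View pics/w5c.png

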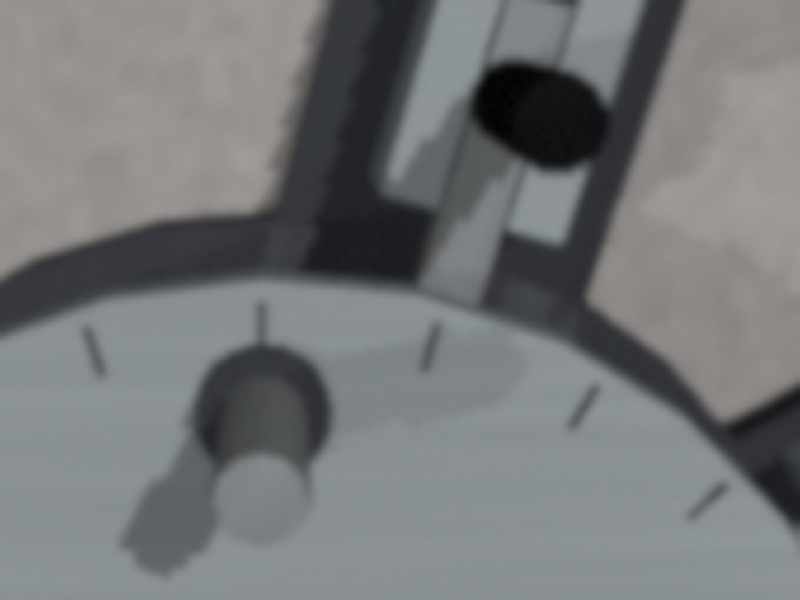

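The post top is at (262,498) in this crop, full-frame (246,206), about 1 mm from where I expected it. The knob top is at (562,118), full-frame (309,125).

```bash
python3 - <<'E'
from h import *
P=robot.camera_params('wrist');k=170/800
f=lambda u,v,z:onz(P,190+(u+.5)*k-.5,100+(v+.5)*k-.5,z)
p=f(262,498,.107);kn=f(562,118,.095);print('post',p,'knob',kn)
b1,b2=f(538,3,.042),f(452,290,.042);d=b1-b2;print('bar dir',np.arctan2(d[1],d[0]))
for piv in((.562,-.131),(.562,-.129),(.561,-.133)):
  for q in(p,kn):
    e=q[:2]-piv;print(piv,np.hypot(*e).round(4),np.arctan2(e[1],e[0]).round(4))
E
```

```text
post [ 0.51880899 -0.03492109  0.107     ] knob [0.53869365 0.03545696 0.095     ]
bar dir 1.7152667179824963
(0.562, -0.131) 0.1053 1.9933
(0.562, -0.131) 0.1681 1.7099
(0.562, -0.129) 0.1035 2.0012
(0.562, -0.129) 0.1661 1.7116
(0.561, -0.133) 0.1068 1.977
(0.561, -0.133) 0.1699 1.7024
```

Emit:
{"op": "drive_tool", "data": {
  "plan": [
    {"dx": -0.04, "dy": -0.05, "dz": 0.5, "ax": 0, "ay": 0, "az": 0, "grip": 0.4},
    {"dx": 0, "dy": 0, "dz": 0.8, "ax": 0, "ay": 0, "az": 0, "grip": 0.4},
    {"dx": 0, "dy": 0, "dz": 0.7, "ax": 0, "ay": 0, "az": 0, "grip": 0.4},
    {"dx": 0, "dy": 0, "dz": 0.4, "ax": 0, "ay": 0, "az": 0, "grip": 0.4},
    {"dx": 0, "dy": 0, "dz": 0, "ax": 0, "ay": 0, "az": 0, "grip": 0.25},
    {"dx": 0, "dy": 0, "dz": 0, "ax": 0, "ay": 0, "az": 0, "grip": 0.25},
    {"dx": 0, "dy": 0, "dz": 0, "ax": 0, "ay": 0, "az": 0, "grip": 0.25}
  ]
}}

```text
t: 9.8
eef_pos: [0.5213, -0.0354, 0.0767]
tcp_rot: [3.139, 0.002, 1.972]
force: [0.2, 0.6, 0.9]
width: 0.245
grip_force: 0.0
```

Emit:
{"op": "drive_tool", "data": {
  "plan": [
    {"dx": -0.01, "dy": -0.1, "dz": 0, "ax": 0, "ay": 0, "az": -0.4, "grip": 0.25},
    {"dx": 0, "dy": -0.17, "dz": 0, "ax": 0, "ay": 0, "az": -0.65, "grip": 0.25},
    {"dx": -0.01, "dy": -0.17, "dz": 0, "ax": 0, "ay": 0, "az": -0.65, "grip": 0.25},
    {"dx": 0, "dy": -0.17, "dz": 0, "ax": 0, "ay": 0, "az": -0.65, "grip": 0.25},
    {"dx": -0.01, "dy": -0.17, "dz": 0, "ax": 0, "ay": 0, "az": -0.65, "grip": 0.25},
    {"dx": 0, "dy": -0.17, "dz": 0, "ax": 0, "ay": 0, "az": -0.65, "grip": 0.25},
    {"dx": -0.01, "dy": -0.17, "dz": 0, "ax": 0, "ay": 0, "az": -0.65, "grip": 0.25},
    {"dx": 0, "dy": 0, "dz": 0, "ax": 0, "ay": 0, "az": 0, "grip": 0.25}
  ]
}}

```text
t: 10.6
eef_pos: [0.4874, -0.0593, 0.0774]
tcp_rot: [3.132, 0.005, 2.401]
force: [5.2, 7.7, -3.9]
width: 0.25
grip_force: 4.8
```

```bash
cat >> h.py <<'E'
def arc():
    s=robot.read_state();e=np.array(s['eef_pos'])[:2]-[.5617,-.1315];w=s['tcp_rot'][2]%(2*np.pi)
    print('r',np.hypot(*e),'phi',np.arctan2(e[1],e[0])%(2*np.pi),'yaw',w,s['force'],s['t'])
E
python3 -c "from h import *;arc()"
```

```text
r 0.1035516109994741 phi 2.3704854691879804 yaw 2.4007249781624127 [ 5.21010717  7.69116903 -3.93919132] 10.6
```

Emit:
{"op": "drive_tool", "data": {
  "plan": [
    {"dx": 0, "dy": -0.17, "dz": 0, "ax": 0, "ay": 0, "az": -0.6, "grip": 0.25},
    {"dx": 0, "dy": -0.17, "dz": 0, "ax": 0, "ay": 0, "az": -0.6, "grip": 0.25},
    {"dx": 0, "dy": -0.17, "dz": 0, "ax": 0, "ay": 0, "az": -0.65, "grip": 0.25},
    {"dx": 0, "dy": -0.17, "dz": 0, "ax": 0, "ay": 0, "az": -0.65, "grip": 0.25},
    {"dx": -0.01, "dy": -0.17, "dz": 0, "ax": 0, "ay": 0, "az": -0.65, "grip": 0.25},
    {"dx": 0, "dy": -0.17, "dz": 0, "ax": 0, "ay": 0, "az": -0.65, "grip": 0.25},
    {"dx": -0.01, "dy": -0.17, "dz": 0, "ax": 0, "ay": 0, "az": -0.65, "grip": 0.25},
    {"dx": 0, "dy": -0.17, "dz": 0, "ax": 0, "ay": 0, "az": -0.65, "grip": 0.25},
    {"dx": -0.01, "dy": -0.17, "dz": 0, "ax": 0, "ay": 0, "az": -0.65, "grip": 0.25},
    {"dx": 0, "dy": -0.17, "dz": 0, "ax": 0, "ay": 0, "az": -0.65, "grip": 0.25},
    {"dx": 0, "dy": -0.17, "dz": 0, "ax": 0, "ay": 0, "az": -0.65, "grip": 0.25},
    {"dx": 0, "dy": 0, "dz": 0, "ax": 0, "ay": 0, "az": 0, "grip": 0.25},
    {"dx": 0, "dy": 0, "dz": 0, "ax": 0, "ay": 0, "az": 0, "grip": 0.25}
  ]
}}

```text
t: 11.9
eef_pos: [0.4557, -0.1283, 0.0764]
tcp_rot: [-3.141, 0.002, 3.106]
force: [0.1, 0.2, -1.5]
width: 0.25
grip_force: 0.0
```

```bash
python3 -c "from h import *;arc()"
```

```text
r 0.10600080779644605 phi 3.111827476102143 yaw 3.1060974888440755 [ 0.06127669  0.17842747 -1.47359948] 11.9
```

Emit:
{"op": "drive_tool", "data": {
  "plan": [
    {"dx": 0, "dy": -0.17, "dz": 0, "ax": 0, "ay": 0, "az": -0.65, "grip": 0.25},
    {"dx": 0, "dy": -0.13, "dz": 0, "ax": 0, "ay": 0, "az": -0.5, "grip": 0.25},
    {"dx": 0, "dy": -0.1, "dz": 0, "ax": 0, "ay": 0, "az": -0.4, "grip": 0.25},
    {"dx": 0, "dy": 0, "dz": 0, "ax": 0, "ay": 0, "az": 0, "grip": 0.25},
    {"dx": 0, "dy": 0, "dz": 0, "ax": 0, "ay": 0, "az": 0, "grip": 0.25}
  ]
}}

```text
t: 12.4
eef_pos: [0.4555, -0.1439, 0.0757]
tcp_rot: [-3.141, 0.0, -3.021]
force: [0.8, 1.2, -0.2]
width: 0.25
grip_force: 0.0
```

```bash
python3 - <<'E'
from h import *
arc()
t=robot.camera('top');T=robot.camera_params('top');cv2.imwrite('pics/t6.png',t)
hsv=cv2.cvtColor(t,cv2.COLOR_BGR2HSV)
for rng in(((3,100,50),(16,255,255)),((18,25,110),(35,110,255))):
  m=cv2.inRange(hsv,*rng);m[:145]=0;m[245:]=0;m[:,:280]=0;m[:,430:]=0
  n,l,st,c=cv2.connectedComponentsWithStats(m)
  for i in range(1,n):
    if st[i,4]>40:
        q=onz(T,*c[i],.064);print(st[i],q.round(4),np.arctan2(q[1]+.1315,q[0]-.5617))
E
```

```text
r 0.10692568525241618 phi 3.257425014752225 yaw 3.26259550490468 [ 0.77147759  1.20385242 -0.16338879] 12.4
[351 189   9  19  52] [ 0.5498 -0.1654  0.064 ] -1.9092085277688255
[376 204  11  19  58] [ 0.5079 -0.2451  0.064 ] -2.0132719263014787
```

Emit:
{"op": "drive_tool", "data": {
  "plan": [
    {"dx": 0, "dy": -0.06, "dz": 0, "ax": 0, "ay": 0, "az": -0.2, "grip": 0.25},
    {"dx": 0, "dy": 0, "dz": 0, "ax": 0, "ay": 0, "az": 0, "grip": 0.25},
    {"dx": 0, "dy": 0, "dz": 0, "ax": 0, "ay": 0, "az": 0, "grip": 0.25}
  ]
}}

```text
t: 12.75
eef_pos: [0.4554, -0.1466, 0.0753]
tcp_rot: [-3.141, -0.0, -3.001]
force: [-0.2, -0.1, 0.4]
width: 0.246
grip_force: 0.0
```

```bash
python3 - <<'E'
from h import *
arc()
t=robot.camera('scene');T=robot.camera_params('scene');cv2.imwrite('pics/s7.png',t)
hsv=cv2.cvtColor(t,cv2.COLOR_BGR2HSV)
m=cv2.inRange(hsv,(3,110,60),(16,255,255));m[:160]=0;m[250:]=0;m[:,:80]=0;m[:,250:]=0
n,l,st,c=cv2.connectedComponentsWithStats(m)
for i in range(1,n):
    if st[i,4]>15:
        q=onz(T,*c[i],.064);print(st[i],q.round(4))
        a=np.argwhere(l==i)[:,::-1];print('L',onz(T,*a[a[:,0].argmin()],.066)[:2].round(4),'R',onz(T,*a[a[:,0].argmax()],.066)[:2].round(4),'B',onz(T,*a[a[:,1].argmax()],.066)[:2].round(4),'T',onz(T,*a[a[:,1].argmin()],.066)[:2].round(4))
a0=-np.pi/2+.139;c0=np.array([.5617,-.1315])
for a in(a0,a0-.05):
  R=np.array([[np.cos(a),-np.sin(a)],[np.sin(a),np.cos(a)]]);print('exp corners',[(c0+R@(72e-3+x,y)).round(4).tolist() for x in(-.032,.032) for y in(-.032,.032)])
E
```

```text
r 0.10732021615224893 phi 3.282915343264075 yaw 3.2823809203523964 [-0.24175571 -0.09338269  0.40820359] 12.75
[133 183  28  15 159] [ 0.5818 -0.1935  0.064 ]
L [ 0.6024 -0.2267] R [ 0.5401 -0.1745] B [ 0.6063 -0.1729] T [ 0.5434 -0.1968]
exp corners [[0.5356, -0.1755], [0.5989, -0.1667], [0.5444, -0.2389], [0.6078, -0.2301]]
exp corners [[0.5334, -0.1742], [0.5971, -0.1685], [0.5391, -0.2379], [0.6028, -0.2322]]
```

Emit:
{"op": "drive_tool", "data": {
  "plan": [
    {"dx": 0, "dy": -0.05, "dz": 0, "ax": 0, "ay": 0, "az": -0.2, "grip": 0.25},
    {"dx": 0, "dy": 0, "dz": 0, "ax": 0, "ay": 0, "az": 0, "grip": 0.25},
    {"dx": 0, "dy": 0, "dz": 0, "ax": 0, "ay": 0, "az": 0, "grip": 0.25}
  ]
}}

```text
t: 13.1
eef_pos: [0.4558, -0.1484, 0.0753]
tcp_rot: [-3.142, -0.0, -2.981]
force: [-0.4, 0.9, -0.5]
width: 0.253
grip_force: 0.0
```

```bash
python3 -c "from h import *;arc()"
```

```text
r 0.10725865682928988 phi 3.299612846065461 yaw 3.3025787704121425 [-0.43944765  0.91291936 -0.45746838] 13.1
```

Emit:
{"op": "drive_tool", "data": {
  "plan": [
    {"dx": 0, "dy": -0.04, "dz": 0, "ax": 0, "ay": 0, "az": 0, "grip": 0.25},
    {"dx": 0, "dy": 0, "dz": 0, "ax": 0, "ay": 0, "az": 0, "grip": 0.25},
    {"dx": 0, "dy": 0, "dz": 0, "ax": 0, "ay": 0, "az": 0, "grip": 0.25}
  ]
}}

```text
t: 13.4
eef_pos: [0.4558, -0.1492, 0.0752]
tcp_rot: [3.14, -0.0, -2.981]
force: [-0.7, 2.8, 1.3]
width: 0.25
grip_force: 1.7
```

Emit:
{"op": "drive_tool", "data": {
  "plan": [
    {"dx": 0, "dy": -0.03, "dz": 0, "ax": 0, "ay": 0, "az": 0, "grip": 0.25},
    {"dx": 0, "dy": 0, "dz": 0, "ax": 0, "ay": 0, "az": 0, "grip": 0.25},
    {"dx": 0, "dy": 0, "dz": 0, "ax": 0, "ay": 0, "az": 0, "grip": 0.25}
  ]
}}

```text
t: 13.7
eef_pos: [0.4558, -0.1495, 0.0752]
tcp_rot: [3.138, -0.001, -2.981]
force: [-0.8, 6.3, 3.5]
width: 0.256
grip_force: 3.2
```

```bash
python3 -c "from h import *;arc()"
```

```text
r 0.10742440925689505 phi 3.3098454923602834 yaw 3.302214652298407 [-0.84732233  6.27804453  3.45510565] 13.7
```

The push force rose to 6 N at 3.31 rad. Allowing for finger slack, the post sits at about 3.284 rad, against 3.281 expected at the working stop, so the disc is held by its plunger. Backing off and moving to the knob.

Emit:
{"op": "drive_tool", "data": {
  "plan": [
    {"dx": 0, "dy": 0.08, "dz": 0, "ax": 0, "ay": 0, "az": 0, "grip": 0.25},
    {"dx": 0, "dy": 0, "dz": 0, "ax": 0, "ay": 0, "az": 0, "grip": 0.4},
    {"dx": 0, "dy": 0, "dz": 0, "ax": 0, "ay": 0, "az": 0, "grip": 0.4},
    {"dx": 0, "dy": 0, "dz": -0.5, "ax": 0, "ay": 0, "az": 0.1, "grip": 0.4},
    {"dx": 0, "dy": 0, "dz": -0.9, "ax": 0, "ay": 0, "az": 0.1, "grip": 0.4},
    {"dx": 0, "dy": 0, "dz": -0.9, "ax": 0, "ay": 0, "az": 0, "grip": 0.4},
    {"dx": -0.2, "dy": 0.35, "dz": -0.2, "ax": 0, "ay": 0, "az": 0, "grip": 0.4},
    {"dx": -0.45, "dy": 0.7, "dz": 0, "ax": 0, "ay": 0, "az": 0, "grip": 0.4},
    {"dx": -0.45, "dy": 0.7, "dz": 0, "ax": 0, "ay": 0, "az": 0, "grip": 0.4},
    {"dx": -0.45, "dy": 0.7, "dz": 0, "ax": 0, "ay": 0, "az": 0, "grip": 0.4},
    {"dx": -0.45, "dy": 0.7, "dz": 0, "ax": 0, "ay": 0, "az": 0, "grip": 0.4},
    {"dx": -0.45, "dy": 0.7, "dz": 0, "ax": 0, "ay": 0, "az": 0, "grip": 0.4},
    {"dx": -0.2, "dy": 0.35, "dz": 0, "ax": 0, "ay": 0, "az": 0, "grip": 0.4},
    {"dx": 0, "dy": 0, "dz": 0, "ax": 0, "ay": 0, "az": 0, "grip": 0.4},
    {"dx": 0, "dy": 0, "dz": 0, "ax": 0, "ay": 0, "az": 0, "grip": 0.4}
  ]
}}

```text
t: 15.2
eef_pos: [0.5367, 0.0327, 0.1751]
tcp_rot: [-3.141, -0.001, -3.0]
force: [0.2, -0.9, -0.3]
width: 0.401
grip_force: 0.0
```

```bash
python3 - <<'E'
from h import *
s=robot.read_state();e=s['eef_pos'];w=s['tcp_rot'][2]
d=np.array([.5382,.0358])-e[:2];c,sn=np.cos(w),np.sin(w)
print(e,w,'corr dx',(d[0]*c+d[1]*sn)/.04,'dy',(d[0]*sn-d[1]*c)/.04)
P=robot.camera_params('wrist');im=robot.camera('wrist');cv2.imwrite('pics/w8.png',im)
print('knob exp',proj(P,(.5382,.0358,.095)))
t=robot.camera('top');T=robot.camera_params('top');cv2.imwrite('pics/t8.png',t)
hsv=cv2.cvtColor(t,cv2.COLOR_BGR2HSV)
m=cv2.inRange(hsv,(3,100,50),(16,255,255));m[:145]=0;m[245:]=0;m[:,:280]=0;m[:,430:]=0
n,l,st,cc=cv2.connectedComponentsWithStats(m)
for i in range(1,n):
    if st[i,4]>40:print(st[i],onz(T,*cc[i],.064).round(4))
v=im[:,:,:].max(2);u0,v0=map(int,proj(P,(.5382,.0358,.095)))
print('win',u0-45,v0-45);n,l,st,cc=cv2.connectedComponentsWithStats((v[v0-45:v0+45,max(0,u0-45):u0+45]<40).astype(np.uint8))
for i in range(1,n):
    if st[i,4]>60:print(st[i],cc[i]+[u0-45,v0-45],onz(P,*(cc[i]+[u0-45,v0-45]),.095))
E
```

```text
[0.5367191  0.03269273 0.17508258] -2.9998989733299517 corr dx -0.04762172887213433 dy 0.07167480092532656
knob exp (np.float64(250.98986872839612), np.float64(199.64017232769655))
[288 145  19  23 111] [0.6786 0.0183 0.064 ]
[302 146  17  23  89] [ 0.6715 -0.0262  0.064 ]
[357 184  21  19 146] [ 0.5611 -0.1952  0.064 ]
[316 202  12  15  44] [ 0.5142 -0.0648  0.064 ]
[294 212  17  22 112] [ 0.4677 -0.0043  0.064 ]
[282 222  13  10  43] [0.4463 0.0355 0.064 ]
win 205 154
[  2   0  16  19 221] [214.16289593 163.40723982] [0.51348764 0.00408815 0.095     ]
[ 36  23  18  31 433] [249.36489607 192.30946882] [0.53242108 0.03368642 0.095     ]
[ 2 77  7 13 61] [210.86885246 238.08196721] [0.57568877 0.00811084 0.095     ]
```

Emit:
{"op": "drive_tool", "data": {
  "plan": [
    {"dx": -0.05, "dy": 0.07, "dz": 0.5, "ax": 0, "ay": 0, "az": 0, "grip": 0.4},
    {"dx": 0, "dy": 0, "dz": 0.8, "ax": 0, "ay": 0, "az": 0, "grip": 0.4},
    {"dx": 0, "dy": 0, "dz": 0.8, "ax": 0, "ay": 0, "az": 0, "grip": 0.4},
    {"dx": 0, "dy": 0, "dz": 0.5, "ax": 0, "ay": 0, "az": 0, "grip": 0.4},
    {"dx": 0, "dy": 0, "dz": 0, "ax": 0, "ay": 0, "az": 0, "grip": 0.25},
    {"dx": 0, "dy": 0, "dz": 0, "ax": 0, "ay": 0, "az": 0, "grip": 0.25},
    {"dx": 0, "dy": 0, "dz": 0, "ax": 0, "ay": 0, "az": 0, "grip": 0.25}
  ]
}}

```text
t: 16.0
eef_pos: [0.5401, 0.0358, 0.0731]
tcp_rot: [-3.141, 0.003, -3.001]
force: [-0.3, -0.4, 0.6]
width: 0.251
grip_force: 0.0
```

Emit:
{"op": "drive_tool", "data": {
  "plan": [
    {"dx": 0, "dy": -0.1, "dz": 0, "ax": 0, "ay": 0, "az": 0, "grip": 0.25},
    {"dx": 0, "dy": -0.1, "dz": 0, "ax": 0, "ay": 0, "az": 0, "grip": 0.25},
    {"dx": 0, "dy": -0.1, "dz": 0, "ax": 0, "ay": 0, "az": 0, "grip": 0.25},
    {"dx": 0, "dy": -0.1, "dz": 0, "ax": 0, "ay": 0, "az": 0, "grip": 0.25},
    {"dx": 0, "dy": 0, "dz": 0, "ax": 0, "ay": 0, "az": 0, "grip": 0.25}
  ]
}}

```text
t: 16.5
eef_pos: [0.5412, 0.0199, 0.0716]
tcp_rot: [-3.141, 0.001, -3.001]
force: [-0.9, 0.3, -0.3]
width: 0.249
grip_force: 0.0
```

```bash
python3 -c "from h import *;arc()"
```

```text
r 0.15278591512257314 phi 1.7051785280017964 yaw 3.282500299179865 [-0.93145696  0.30180273 -0.33893073] 16.5
```

Emit:
{"op": "drive_tool", "data": {
  "plan": [
    {"dx": 0, "dy": -0.1, "dz": 0, "ax": 0, "ay": 0, "az": 0, "grip": 0.25},
    {"dx": 0, "dy": -0.08, "dz": 0, "ax": 0, "ay": 0, "az": 0, "grip": 0.25},
    {"dx": 0, "dy": 0, "dz": 0, "ax": 0, "ay": 0, "az": 0, "grip": 0.25},
    {"dx": 0, "dy": 0, "dz": 0, "ax": 0, "ay": 0, "az": 0, "grip": 0.25}
  ]
}}

```text
t: 16.9
eef_pos: [0.5416, 0.013, 0.071]
tcp_rot: [-3.141, -0.001, -3.0]
force: [0.0, -0.3, -0.2]
width: 0.254
grip_force: 0.0
```

Emit:
{"op": "drive_tool", "data": {
  "plan": [
    {"dx": 0, "dy": -0.05, "dz": 0, "ax": 0, "ay": 0, "az": 0, "grip": 0.25},
    {"dx": 0, "dy": 0, "dz": 0, "ax": 0, "ay": 0, "az": 0, "grip": 0.25},
    {"dx": 0, "dy": 0, "dz": 0, "ax": 0, "ay": 0, "az": 0, "grip": 0.25}
  ]
}}

```text
t: 17.2
eef_pos: [0.5418, 0.0115, 0.071]
tcp_rot: [3.142, -0.001, -3.0]
force: [-0.2, 1.8, -1.2]
width: 0.252
grip_force: 0.5
```

```bash
python3 -c "from h import *;arc()"
```

```text
r 0.144388244434959 phi 1.7092880661554304 yaw 3.282897592927358 [-0.18539343  1.77324411 -1.16244747] 17.2
```

Emit:
{"op": "drive_tool", "data": {
  "plan": [
    {"dx": 0, "dy": -0.05, "dz": 0, "ax": 0, "ay": 0, "az": 0, "grip": 0.25},
    {"dx": 0, "dy": 0, "dz": 0, "ax": 0, "ay": 0, "az": 0, "grip": 0.25},
    {"dx": 0, "dy": 0, "dz": 0, "ax": 0, "ay": 0, "az": 0, "grip": 0.25}
  ]
}}

```text
t: 17.5
eef_pos: [0.5419, 0.0101, 0.071]
tcp_rot: [3.14, -0.001, -3.001]
force: [0.1, 4.4, 0.3]
width: 0.251
grip_force: 2.1
```

Emit:
{"op": "drive_tool", "data": {
  "plan": [
    {"dx": 0, "dy": -0.04, "dz": 0, "ax": 0, "ay": 0, "az": 0, "grip": 0.25},
    {"dx": 0, "dy": 0, "dz": 0, "ax": 0, "ay": 0, "az": 0, "grip": 0.25},
    {"dx": 0, "dy": 0, "dz": 0, "ax": 0, "ay": 0, "az": 0, "grip": 0.25}
  ]
}}

```text
t: 17.8
eef_pos: [0.542, 0.0099, 0.071]
tcp_rot: [3.138, -0.001, -3.001]
force: [-1.1, 8.4, -0.9]
width: 0.254
grip_force: 4.3
```

```bash
python3 -c "from h import *;arc()"
```

```text
r 0.14281940090076606 phi 1.7094597185233422 yaw 3.281994760560792 [-1.07057954  8.36447878 -0.85300392] 17.8
```

Emit:
{"op": "drive_tool", "data": {
  "plan": [
    {"dx": 0, "dy": -0.05, "dz": 0, "ax": 0, "ay": 0, "az": 0, "grip": 0.25},
    {"dx": 0, "dy": 0, "dz": 0, "ax": 0, "ay": 0, "az": 0, "grip": 0.25},
    {"dx": 0, "dy": 0, "dz": 0, "ax": 0, "ay": 0, "az": 0, "grip": 0.25}
  ]
}}

```text
t: 18.1
eef_pos: [0.5419, 0.0099, 0.0709]
tcp_rot: [3.134, -0.001, -3.002]
force: [-1.7, 13.6, 0.9]
width: 0.247
grip_force: 6.9
```

Emit:
{"op": "drive_tool", "data": {
  "plan": [
    {"dx": 0, "dy": 0.15, "dz": 0, "ax": 0, "ay": 0, "az": 0, "grip": 0.25},
    {"dx": 0, "dy": 0, "dz": 0, "ax": 0, "ay": 0, "az": 0, "grip": 0.4},
    {"dx": 0, "dy": 0, "dz": 0, "ax": 0, "ay": 0, "az": 0, "grip": 0.4},
    {"dx": 0, "dy": 0, "dz": -0.5, "ax": 0, "ay": 0, "az": 0, "grip": 0.4},
    {"dx": 0, "dy": 0, "dz": -0.9, "ax": 0, "ay": 0, "az": 0, "grip": 0.4},
    {"dx": 0, "dy": 0, "dz": -0.9, "ax": 0, "ay": 0, "az": 0, "grip": 0.4},
    {"dx": 0, "dy": 0, "dz": -0.9, "ax": 0, "ay": 0, "az": 0, "grip": 0.4},
    {"dx": 0.5, "dy": 0.5, "dz": 0, "ax": 0, "ay": 0, "az": 0, "grip": 0.4},
    {"dx": 0.9, "dy": 0.8, "dz": 0, "ax": 0, "ay": 0, "az": 0, "grip": 0.4},
    {"dx": 0.9, "dy": 0.8, "dz": 0, "ax": 0, "ay": 0, "az": 0, "grip": 0.4},
    {"dx": 0.9, "dy": 0.8, "dz": 0, "ax": 0, "ay": 0, "az": 0, "grip": 0.4},
    {"dx": 0.5, "dy": 0.5, "dz": 0, "ax": 0, "ay": 0, "az": 0, "grip": 0.4},
    {"dx": 0, "dy": 0, "dz": 0, "ax": 0, "ay": 0, "az": 0, "grip": 0.4},
    {"dx": 0, "dy": 0, "dz": 0, "ax": 0, "ay": 0, "az": 0, "grip": 0.4}
  ]
}}

```text
t: 19.5
eef_pos: [0.377, 0.1254, 0.1999]
tcp_rot: [-3.14, 0.002, -3.0]
force: [0.0, -0.1, 1.0]
width: 0.401
grip_force: 0.0
```

```bash
python3 - <<'E'
from h import *
t=robot.camera('top');T=robot.camera_params('top');s2=robot.camera('scene');S=robot.camera_params('scene')
cv2.imwrite('pics/t9.png',t);cv2.imwrite('pics/s9.png',s2)
c0=np.array([.5617,-.1315])
hsv=cv2.cvtColor(t,cv2.COLOR_BGR2HSV)
m=cv2.inRange(hsv,(3,100,50),(16,255,255));m[:145]=0;m[245:]=0;m[:,:330]=0;m[:,430:]=0
n,l,st,cc=cv2.connectedComponentsWithStats(m)
for i in range(1,n):
    if st[i,4]>30:
        pts=np.argwhere(l==i)[:,::-1].astype(np.float32);h=cv2.minAreaRect(pts);q=onz(T,*h[0],.065)
        print('tray',st[i],h,q.round(4),np.arctan2(q[1]-c0[1],q[0]-c0[0]),'want',-np.pi/2+.139)
# cream pad before/after (same start: opposite check)
for f in('top0','t9'):
    im=cv2.imread(f'pics/{f}.png');hs=cv2.cvtColor(im,cv2.COLOR_BGR2HSV)
    m=cv2.inRange(hs,(20,25,100),(40,110,255));m[:145]=0;m[245:]=0;m[:,:295]=0;m[:,:300]=0;m[:,390:]=0
    n,l,st,cc=cv2.connectedComponentsWithStats(m)
    for i in range(1,n):
        if st[i,4]>80:q=onz(T,*cc[i],.06)[:2]-c0;print(f,'cream',st[i],np.hypot(*q),np.arctan2(q[1],q[0]))
for P,im,nm in((T,t,'top'),(S,s2,'scene')):
    d=-3;a=1.71
    for r in(.146,.170):
        u,v=proj(P,(c0[0]+r*np.cos(a),c0[1]+r*np.sin(a),.09));w=im[int(v)-4:int(v)+5,int(u)-6:int(u)+7].max(2);print(nm,r,u,v);print(w[::2])
E
```

```text
tray [357 184  21  19 150] ((367.03106689453125, 192.37240600585938), (18.35305404663086, 19.266551971435547), 85.2363510131836) [ 0.5694 -0.203   0.065 ] -1.46404762826017 want -1.4317963267948965
top 0.146 298.0200453298685 195.16572156016284
[[ 72  71  70  69  66  62  61  57  57  64  86 114 131]
 [ 95  95  95  92  80  59  41  37  47  63  85 114 131]
 [126 121 113  97  70  44  26  26  40  59  84 111 126]
 [113 110  97  73  45  24  20  34  53  70  82  93 101]
 [110 114 106  85  59  39  32  45  58  64  67  75  85]]
top 0.17 290.1631236785539 195.76059937524983
[[ 83  81  79  77  75  74  73  74  72  71  70  69  66]
 [ 83  87  89  91  94  97  98  97  95  95  95  92  80]
 [127 127 127 128 129 129 130 128 126 121 113  97  70]
 [107 105 102  98  97  95  99 107 113 110  97  73  45]
 [ 55  54  53  51  51  54  68  93 110 114 106  85  59]]
scene 0.146 216.64448384656282 191.87181998683914
[[144 146 154 165 173 171 169 169 169 167 170 172 174]
 [168 167 167 167 148 151 143 144 146 151 170 171 171]
 [167 168 167 167  92  25  28  26  24  47 158 168 169]
 [147 158 158 168  73   9  12  14  13  36 136 168 167]
 [169 169 169 165 106  11  10  14  13  30 128 172 172]]
scene 0.17 224.95700779775441 193.09606357440146
[[146 151 170 171 171 171 173 172 172 171 169 170 172]
 [ 24  47 158 168 169 170 169 170 171 171 169 167 168]
 [ 13  36 136 168 167 168 168 170 170 169 169 168 171]
 [ 13  30 128 172 172 172 169 169 169 171 172 171 171]
 [ 11  29 104 168 169 168 169 169 169 169 169 169 170]]
```

```bash
python3 - <<'E'
from h import *
T=robot.camera_params('top');S=robot.camera_params('scene')
for n,P in(('t9',T),('s9',S)):
    im=cv2.imread(f'pics/{n}.png')
    for x in((.5717,-.2028,.099),(.5717,-.2028,.08)):
        u,v=proj(P,x);u,v=int(round(u)),int(round(v));g=cv2.cvtColor(im,cv2.COLOR_BGR2HSV)[v-14:v+15:2,u-16:u+17:2];print(n,x,u,v)
        if x[2]>.09:print(g[:,:,1])
hs=cv2.cvtColor(cv2.imread('pics/t9.png'),cv2.COLOR_BGR2HSV)
sm=cv2.morphologyEx(cv2.inRange(hs,(0,0,60),(180,90,255)),cv2.MORPH_OPEN,np.ones((3,3)))[160:212,163:245]
n,l,st,c=cv2.connectedComponentsWithStats(sm)
print([(st[i,4],(c[i]+[163,160]).round(1).tolist()) for i in range(1,n) if st[i,4]<400])
E
```

```text
t9 (0.5717, -0.2028, 0.099) 369 189
[[ 29  29  25  27  29  27  29  27  27  27  28  27  26  13  12  10  10]
 [ 27  27  27  28  28  27  25  29  27  27  29  27  27  23  11   8  10]
 [ 28  27  27  27  27  29  26  27  27  27  27  25  27  25  16  11   9]
 [ 27  25  22  18  18  14  12  12  16  21  27  22  16  26  27  19  16]
 [ 27  16  62  71  77  90  82  63  49  65 104 116  21  27  28  25  36]
 [ 27  16 120 143 143 128  32  14  15  14  26  93  34  25  28  28  30]
 [ 28  16 108 148 144  59  16  19  19  17  18  31  30  27  26  26  29]
 [ 29  22  93 144 115   9  20  20  20  20  20  12  30  26  27  28  28]
 [ 30  23  71 147  79  16  18  18  20  20  20  12  43  19  28  27  30]
 [ 30  25  58 143  97  12  18  18  18  20  18  20  73  17  27  26  29]
 [ 31  25  45 143 125  35  12  20  18  20  18  95  94  15  26  27  29]
 [ 32  27  28 135 146 122  72  38  29  56 121 145 101  15  26  27  27]
 [ 31  28  15 131 148 145 137 130 130 141 145 140 127  28  28  27  26]
 [ 26  27  16 118 139 138 133 130 125 111 104  91  79  21  28  27  31]
 [ 27  29  22  22  33  25  17  15  12  16  18  19  21  26  29  28  29]
[... 572 characters left out ...]
  8   8   9   9   9   3   8   8   8  10   8   8  16  17  14  15  15]
 [  9   9   7   6   3   8   7   8  10   7   9   9  12  11  16  15  16]
 [  9   9   8   3  14  15  10   8   8   7  10   8  48 148 134  96  38]
 [  8   8   3  14  16 113  14  11  13  15   9  11  19 149 151 147 155]
 [  8   3  15  14  88 152   6  13   8   8  10  12  11 146 148 153  30]
 [  3  14  14  51 151 160   3  11   8   7  10  10   5 147 145  87  17]
 [ 16  15   5 139 152 152 125  11  10   7   9   3 123 148 142   2  21]
 [ 14  17  88 152 149 147 149 133  90  62 114 148 147 153  12  23  28]]
s9 (0.5717, -0.2028, 0.08) 145 184
[(np.int32(19), [169.5, 160.2]), (np.int32(217), [206.0, 190.2]), (np.int32(143), [177.8, 189.6])]
```

The box stands upright and centred in the tray in both views. The other two basket boxes haven't moved, and the knob is at its home position.

```bash
python3 -c "
from plant import robot
print(robot.sign_off())"
```

```text
the job is handed in; nothing more can be done
None
```

I handed the job in at about 20 s of robot time: the round silver box is upright in the tray, the turntable is clicked in at its working stop in front of the torch, and the bolt is fully home; sign-off gave no verdict.

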